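# Jack up the swing arm for weighing and hold it

### The job

Weigh the blue swing arm at its lift point: press the green zero button on the grey readout fully down and let it come up again, then set the red jack flat on the bench with its saddle centred under the arm's red lift pad. Pump the handle one full stroke down and let it come all the way back up, then press it fully down again and finish while still holding it down, with the arm carried by the jack alone. Leave the green-and-white paint tin, the oil bottle and the cork block where they stand.

Things in the scene. Friction and masses are not known exactly. Their poses are not given: they have to be found in the camera images.
- zero_top (a point): centre of the top of the round green zero button (28 mm across) on the grey readout box (85 x 130 x 36 mm, fixed to the bench, with a dark display beside the button). z points up; the button is pressed straight down
- zero (a joint): travel of the zero button in m: 0 up, 0.006 fully down; a spring of about 5 N at full travel pushes it back up
- jack: red hydraulic bench jack, loose, 0.83 kg. Origin: its underside below the saddle's centre; x points from the handle towards the saddle end, z up. Base plate 66 mm wide, from x = -175 to +40 mm. Housing (44 mm wide) 28 mm high; ram head at x = 0, 46 mm high; pump cheeks at x = -108 mm, 36 mm over both, 82 mm high
- jack_grip (a point): where to carry the jack: on the black upright grip, a plate 34 mm long (jack's x), 14 mm thick (jack's y), top 88 mm above the jack's underside. The point lies at jack x = -60 mm, 70 mm above the underside. Axes as the jack's. Nothing stands beside the grip above the housing
- saddle_top (a point): centre of the top face of the steel saddle, a flat disc of 46 mm diameter; 56 mm above the bench while the handle is up. It rises straight up by 65 mm per rad of handle stroke (42 mm in all)
- handle_pad (a point): Where to press: top centre of the yellow-topped flat pad (44 x 36 mm) at the free end of the pump handle. The handle hinges about a level axis along the jack's y at jack x = -108 mm, 72 mm above its underside; the point lies 115 mm out along the handle and 8 mm above its line. Up: handle 0.45 rad above level, point 129 mm above the bench. Fully down: 0.20 rad below level, 57 mm
- pump (a joint): stroke of the handle in rad: 0 up, 0.65 fully down against its stop. A spring brings it back up when released; pressing needs about 2 N at the top of the stroke and 5 to 8 N at the bottom with the arm's load on the saddle
- rig: weighing rig, fixed: base plate 110 x 110 mm, grey bracket 110 mm high, blue swing arm (26 mm wide, 20 thick) on a level hinge 94 mm above the bench. Origin: on the bench right below the lift pad; the plate's centre and the hinge are at rig x = +170 mm. Dark bearing housing on the arm at x = +90 mm, top 140 mm high; round end 42 mm across, top 104 mm high, marked by a red disc with white centre
- lift_pad (a point): centre of the lower face of the red lift pad (24 mm across), under the free end of the swing arm, right below the red mark; 78 mm above the bench while the arm rests level on its stop, about 100 mm with the jack fully pumped. The arm weighs about 5 N there and falls back when not carried. Free bench all round below it
- tin_green: bystander: green and white paint tin, 72 mm across, 122 mm tall; origin at the centre of its underside
- oil: bystander: green oil bottle with a white nozzle, 57 mm across, 136 mm tall; origin at the centre of its underside
- cork: bystander: cork block 40 x 70 x 28 mm; origin at the centre of its underside. It lies near a white wall shelf that hangs low over the right of the bench (y below -0.33, x over 0.42 m): keep wrist and forearm clear of it

How it is judged:
On the way, in this order (a step that is already met when the one before it is completed fails the run):
1. the zero button is pressed fully down (value of joint zero above 0.005 m), for 0.05 s.
2. the zero button is up again (value of joint zero below 0.001 m), for 0.1 s.
3. the jack stands flat on the bench, handle up, saddle centred under the lift pad (within 12 mm) (horizontal distance between saddle_top and lift_pad below 0.012 m and height (world z) of jack below 0.004 m and angle between jack's own z axis and vertical below 0.05 rad and value of joint pump below 0.1 rad), for 0.2 s.
4. first full stroke: the handle is down and the swing arm raised by the jack (value of joint pump above 0.58 rad and height (world z) of lift_pad above 0.0925 m and contact force between jack and rig above 1.5 N), for 0.1 s.
5. the handle is all the way up again (value of joint pump below 0.06 rad), for 0.1 s.
At the end, for the whole second after the job is handed in: Robot holds the handle down (over 0.58 rad, pushing over 1 N); lift pad raised over 92 mm above the bench, resting on the saddle (over 1.5 N), arm untouched by the robot; saddle within 14 mm of the pad's centre, jack flat on the bench, button up; tin, bottle and cork moved under 20 mm (all of step 4 and contact force between any of the fingers, the arm and jack above 1 N and contact force between each of the fingers, the arm and rig below 0.2 N and horizontal distance between saddle_top and lift_pad below 0.014 m and height (world z) of jack below 0.004 m and angle between jack's own z axis and vertical below 0.05 rad and value of joint zero below 0.001 m and distance of each of tin_green, oil, cork from where it was at the start of the episode below 0.02 m); the arm keeps its last pose, push and grip.
It fails at once if the paint tin, oil bottle or cork block is knocked away (over 40 mm) (distance of any of tin_green, oil, cork from where it was at the start of the episode above 0.04 m).
It fails at once if the jack is tipped over (over 45 degrees) (angle between jack's own z axis and vertical above 0.79 rad).
It also fails if it takes over 69 s, if anything falls off the work surface, if the arm or the gripper's body presses on something with over 40 N, if the wrist force passes 120 N, or if a joint passes its speed limit or range.

### The arm

A 6-joint arm with a two-finger parallel gripper is mounted at the origin on a cart in front of the work surface, level with it; the furniture and walls round the work are solid. World frame = base frame: x ahead of the robot, y to its left, z up, the work surface at z = 0. Lengths are in m, angles in rad, forces in N, time in s.
With the tool pointing down it reaches from about 0.35 to 0.85 m from the base axis. Payload 8.1 kg.
Tool frame: the origin (TCP) lies at the centre of the arm's flange, where the gripper is bolted on; the fingertips stand 186 mm ahead of it and the grasp point (between the pads) lies 167 mm ahead of it (robot.grasp_offset is the distance from the TCP to the grasp point, in m); z points along the fingers, y is the line along which they close (so a half turn about z gives the same grasp; the last joint's range is limited). The gripper opens to 93 mm and grips with 3 to 60 N. Pads are 15 mm wide; open, the fingers measure 128 mm over their backs; the gripper's body (75 mm by 188 mm) begins 65 mm behind the grasp point.
Start: joints at [-1.404, 0.13, 1.488, -0, 1.523, -0.085], TCP at [0.15, -0.581, 0.405] pointing down, gripper open.
Joint ranges: [-2.96, 2.96], [-0.89, 2.26], [0.02, 2.5], [-1.34, 4.48], [0, 2.73], [-2.66, 2.66]. Speed limits (rad/s): [2.39, 2.39, 2.79, 3.14, 3.14, 3.14].

### API

Orientations are given as a rotation vector (axis times angle).
In Python, from plant import robot gives the robot as it stands.
- The arm moves only by the tool drive_tool, never from a script. Its argument "moves" is one flat list of numbers, 7 for each row, row after row: the finger opening in mm, from 0 to 93, then the shift along the tool's x, y, z in mm, then the turn, a rotation vector about the tool's x, y, z in degrees. A call has 1 to 8 rows; each row shifts and turns the commanded pose from where the row before left it, along the tool's axes as they then stand; what a row does not reach is not made up. A row lasts 1/10 s, in which the tool goes at most 50 mm and 8.59 degrees, less where a joint would pass 70% of its speed; a pose out of reach is approached as far as the arm can. A call is refused whole if a number of a shift passes 50 or a number of a turn 8.59, either way. A call with a gripper value outside its range is refused whole. The fingers move at their own pace and stop on an object; "grip_force" is the grip in N (left out, the last holds). Time passes only in rows, so rows that do not move let the fingers close. It gives the time, the measured TCP pose, the force, the opening and the grip force at its end, in the units of the state.
- robot.read_state(): the state, without advancing time (a new reading comes with each control period).
- robot.read_camera(name): name is "scene" or "top" or "wrist"; returns a dict with "color" (400x640x3 uint8, red, green, blue), "depth" (400x640 float32, m along the optical axis (not along the pixel's ray), 0 where there is no reading), "mtx" (3x3 intrinsics, pixels), "dist_coeffs" ([k1, k2, p1, p2, k3] as OpenCV has them; the pictures are not rectified), "R" (3x3) and "t" (3): a world point X has camera coordinates R X + t. Camera axes: x right, y down, z forward; pixel columns grow to the right and rows downward; lengths in m; the calibration is good to about 2 mm. A picture is of the moment at which its call begins.
- robot.close_job(): hands the job in; it is judged then, once.
The state is a dict: "t": time; "q": joint angles; "dq": joint speeds; "joint_torque": joint torques, N m; "tool_pos": TCP position; "orientation": TCP orientation; "force": force on the tool from outside, world axes, zero at the start; "wrist_torque": the same for the moment, N m; "opening": finger opening in m; "gripper_force": force on a finger pad.
Only numpy, scipy, OpenCV 4.12 (cv2) and the standard library are available. Lean on these libraries where they do the work, as an engineer would, in place of code of your own. Each camera call takes 0.05 s, during which the arm holds its last target. There are 200 camera calls.

## Working session

There is one attempt and no reset: what is moved stays moved. The work goes in short steps, Python scripts to look and compute and a tool call to move; the robot and the scene stay as the last step left them, time stands still between calls to the robot, and variables do not carry over. Pictures are saved under pics/ and viewed, at most 10 in all, crops included, and the job is handed in when it is done.

Besides the shell and the picture viewer there is one more tool, called in YAML: its name, and indented under it one key for each argument. drive_tool: Moves the arm, as the interface text tells. Its arguments: {"type":"object","properties":{"moves":{"type":"array","items":{"type":"number"}},"grip_force":{"type":"number"}},"required":["moves"]}

```bash
mkdir -p pics; ls
cat > h.py <<'E'
import numpy as np, cv2
from plant import robot
from scipy.spatial.transform import Rotation as Ro
def cam(n):
    c=robot.read_camera(n)
    for k in("R","t","mtx","dist_coeffs"): c[k]=np.array(c[k],float)
    return c
def save(c,f): cv2.imwrite("pics/"+f,cv2.cvtColor(c["color"],cv2.COLOR_RGB2BGR))
def ray(c,uv):
    p=cv2.undistortPoints(np.array(uv,float).reshape(-1,1,2),c["mtx"],c["dist_coeffs"]).reshape(-1,2)
    d=np.c_[p,np.ones(len(p))]@c["R"]
    return -c["R"].T@c["t"],d
def onz(c,uv,z):
    o,d=ray(c,uv); return o+d*((z-o[2])/d[:,2])[:,None]
def pts(c):
    h,w=c["depth"].shape
    v,u=np.mgrid[:h,:w]
    p=cv2.undistortPoints(np.stack([u,v],-1).reshape(-1,1,2).astype(float),c["mtx"],c["dist_coeffs"]).reshape(-1,2)
    P=np.c_[p,np.ones(len(p))]*c["depth"].reshape(-1,1)
    return ((P-c["t"])@c["R"]).reshape(h,w,3)
E
python3 - <<'E'
from h import *
for n in("scene","top"):
    c=cam(n); save(c,n+"0.png"); print(n,-c["R"].T@c["t"],c["R"][2])
s=robot.read_state(); print(s["t"],s["tool_pos"],s["orientation"],s["force"]); print(Ro.from_rotvec(s["orientation"]).as_matrix().round(3), robot.grasp_offset)
E
```

```text
pics
scene [-0.05684269  0.64855894  0.9147623 ] [ 0.48155721 -0.5804584  -0.6566359 ]
top [ 0.44397924 -0.04537537  1.09267887] [ 0.08632749 -0.02488897 -0.99595587]
0.1 [ 0.14948136 -0.58087093  0.40376804] [-3.11503252e+00 -3.94294548e-01  9.34260511e-05] [-0.27962517 -0.48427485  0.38743142]
[[ 0.968  0.249 -0.   ]
 [ 0.249 -0.968  0.002]
 [ 0.    -0.002 -1.   ]] 0.1673
```

View pics/top0.png

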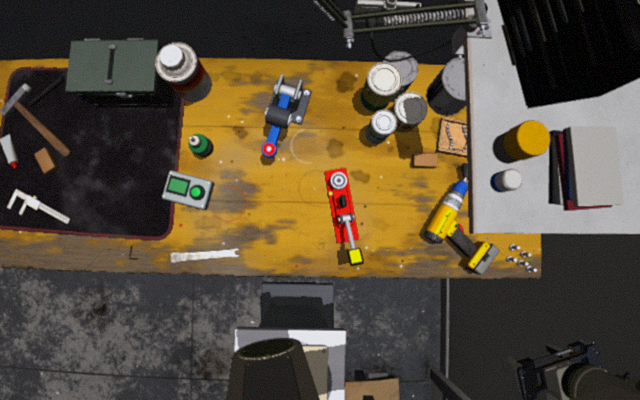

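View pics/scene0.png

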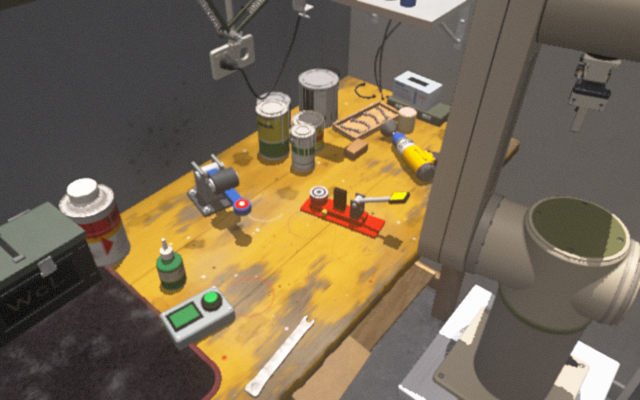

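```bash
cat > m.py <<'E'
from h import *
c=cam("top"); H=cv2.cvtColor(c["color"],cv2.COLOR_RGB2HSV)
def blob(lo,hi,box):
    u0,v0,u1,v1=box; m=cv2.inRange(H,lo,hi); k=np.zeros_like(m); k[v0:v1,u0:u1]=m[v0:v1,u0:u1]
    n,l,s,ce=cv2.connectedComponentsWithStats(k); i=1+np.argmax(s[1:,4]); return ce[i],s[i]
def show(n,lo,hi,box,z):
    ce,s=blob(lo,hi,box); p=onz(c,ce,z)[0]; print(n,ce.round(1),s[4],p.round(4),"az",np.degrees(np.arctan2(p[1],p[0])).round(1),"r",np.hypot(*p[:2]).round(3)); return p
G=((45,80,50),(85,255,255))
if __name__=="__main__":
    show("button",*G,(189,183,205,202),.040)
    show("oil",*G,(180,125,220,165),.07)
    mk=show("mark",(0,120,90),(8,255,255),(258,138,280,160),.104)
    hp=show("handle",(22,120,120),(35,255,255),(340,240,370,270),.129)
    g=show("grip",(0,0,0),(180,255,55),(332,188,348,210),.088)
    m=cv2.inRange(H,(0,0,120),(180,60,255)); k=np.zeros_like(m);k[170:192,326:350]=m[170:192,326:350]
    x,y,w,h=cv2.boundingRect(k); sd=onz(c,(x+w/2-.5,y+h/2-.5),.056)[0]; print("saddle",sd,w,h)
    d=sd-hp; print("jack yaw",np.degrees(np.arctan2(d[1],d[0])),np.hypot(*d[:2]), "expect",.108+.115*np.cos(.45)-.008*np.sin(.45))
    P=pts(c)
    for n,b in dict(button=(192,188,200,196),mark=(266,146,272,152),saddle=(334,177,343,186),handle=(351,252,358,260),grip=(338,194,347,208),bearing=(272,100,295,120)).items():
        q=P[b[1]:b[3],b[0]:b[2]].reshape(-1,3); print(n,np.median(q,0).round(4))
    print("tins",onz(c,[(383,125),(425,160),(411,108)],.12).round(3))
E
python3 m.py
python3 - <<'E'
import cv2
a=cv2.imread('pics/top0.png')[80:270,160:440]; cv2.imwrite('pics/c.png',cv2.resize(a,None,fx=2.8,fy=2.8,interpolation=cv2.INTER_CUBIC))
E
```

```text
button [195.4 191.7] 103 [0.5379 0.2745 0.04  ] az 27.0 r 0.604
oil [200.1 144.5] 179 [0.6673 0.2586 0.07  ] az 21.2 r 0.716
mark [268.6 148.4] 48 [0.6526 0.0635 0.104 ] az 5.6 r 0.656
handle [355.1 255.7] 145 [ 0.373  -0.1687  0.129 ] az -24.3 r 0.409
grip [341.5 201.4] 43 [ 0.5148 -0.1356  0.088 ] az -14.8 r 0.532
saddle [ 0.5771292  -0.12799627  0.056     ] 17 17
jack yaw 11.276800606506866 0.20816531774439967 expect 0.208071692497668
button [0.5366 0.2686 0.058 ]
mark [0.6515 0.0635 0.1068]
saddle [ 0.5742 -0.1278  0.0571]
handle [ 0.3735 -0.1657  0.1303]
grip [ 0.5187 -0.137   0.083 ]
bearing [0.7574 0.026  0.1263]
tins [[ 0.72  -0.242  0.12 ]
 [ 0.628 -0.356  0.12 ]
 [ 0.77  -0.319  0.12 ]]
```

View pics/c.png

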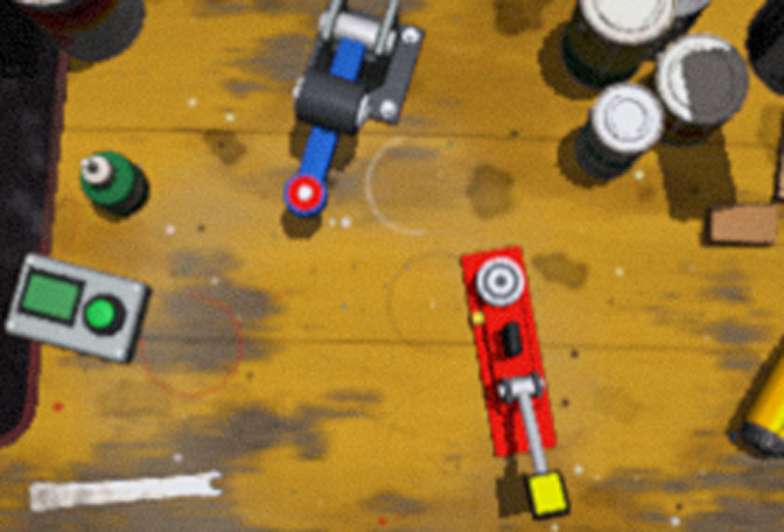

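drive_tool:
  moves: [0,30,-30,0,0,0,0,0,35,-35,0,0,0,0,0,35,-35,0,0,0,0,0,35,-35,0,0,0,0,0,35,-35,0,0,0,0,0,35,-35,0,0,0,0,0,35,-35,0,0,0,0,0,35,-35,0,0,0,0]

```text
t: 0.95
tool_pos: [0.3477, -0.2443, 0.4047]
orientation: [3.117, 0.394, 0.0]
force: [1.4, 0.2, 0.7]
opening: 0.0336
gripper_force: 0.0
```

```bash
cat > go.py <<'E'
import sys
from h import *
# target of fingertip-axis point: x y z(tip) [yaw deg]
def go(x,y,ztip,yaw=None,off=.186):
    s=robot.read_state(); R=Ro.from_rotvec(s["orientation"]).as_matrix(); p=np.array(s["tool_pos"])
    cy=np.degrees(np.arctan2(R[1,0],R[0,0]))
    d=R.T@(np.array([x,y,ztip+off])-p)
    print("t",round(s["t"],2),"tcp",p.round(4),"tip",(p+R[:,2]*off).round(4),"yaw",cy.round(2),"tilt",R[:2,2].round(4),"F",np.round(s["force"],1),"op",s["opening"])
    print("shift mm",(d*1000).round(1),"turn z",None if yaw is None else round(cy-yaw,2))
if __name__=="__main__": go(*map(float,sys.argv[1:]))
E
python3 go.py .5365 .2695 .11
```

```text
t 0.95 tcp [ 0.3477 -0.2443  0.4047] tip [ 0.3478 -0.2444  0.2187] yaw 14.4 tilt [ 0.0003 -0.0001] F [1.4 0.2 0.7] op 0.03357199603375841
shift mm [ 310.6 -450.8  108.6] turn z None
```

drive_tool:
  moves: [0,25,-37,0,0,0,0,0,25,-37,0,0,0,0,0,25,-37,0,0,0,0,0,25,-37,0,0,0,0,0,25,-37,0,0,0,0,0,25,-37,0,0,0,0,0,25,-37,0,0,0,0,0,25,-37,0,0,0,0]

```text
t: 1.75
tool_pos: [0.4674, 0.0922, 0.4047]
orientation: [3.117, 0.395, 0.0]
force: [1.2, -0.7, 0.2]
opening: 0.0003
gripper_force: 0.0
```

drive_tool:
  moves: [0,25,-37,10,0,0,0,0,25,-37,20,0,0,0,0,25,-37,20,0,0,0,0,25,-30,20,0,0,0,0,0,0,0,0,0,0,0,0,0,0,0,0,0]

```text
t: 2.35
tool_pos: [0.5286, 0.2522, 0.333]
orientation: [3.115, 0.397, -0.005]
force: [0.7, -1.1, 0.3]
opening: 0.0005
gripper_force: 0.0
```

```bash
python3 go.py .5365 .2695 .065
python3 - <<'E'
from h import *
c=cam("wrist"); save(c,"w1.png"); print(-c["R"].T@c["t"],c["R"][2])
H=cv2.cvtColor(c["color"],cv2.COLOR_RGB2HSV); m=cv2.inRange(H,(45,120,60),(85,255,255))
n,l,s,ce=cv2.connectedComponentsWithStats(m)
for i in range(1,n):
    if s[i,4]>200: print(s[i],ce[i],onz(c,ce[i],.056)[0], np.nanmedian(pts(c)[l==i],0))
E
```

```text
t 2.35 tcp [0.5286 0.2522 0.333 ] tip [0.528  0.2519 0.147 ] yaw 14.52 tilt [-0.0032 -0.0015] F [ 0.7 -1.1  0.3] op 0.0005299979594209994
shift mm [ 12.3 -14.8  81.9] turn z None
[0.60301936 0.27177908 0.31319752] [-0.26772532 -0.06914352 -0.9610111 ]
[284 162  34  34 901] [300.53385128 178.88679245] [0.53961102 0.27084574 0.056     ] [0.54005436 0.27086723 0.05825888]
```

View pics/w1.png

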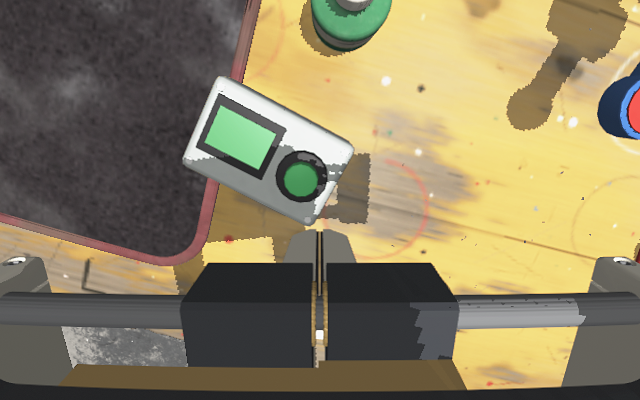

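drive_tool:
  moves: [0,8,-8,30,0,0,0,0,7,-7,30,0,0,0,0,0,0,20,0,0,0,0,0,0,0,0,0,0,0,0,0,0,0,0,0]

```text
t: 2.9
tool_pos: [0.5401, 0.2691, 0.2564]
orientation: [-3.117, -0.393, -0.002]
force: [1.0, 0.4, 0.7]
opening: 0.0004
gripper_force: 0.0
```

```bash
python3 go.py .539 .2705 .050
```

```text
t 2.9 tcp [0.5401 0.2691 0.2564] tip [0.5404 0.2691 0.0704] yaw 14.36 tilt [0.0015 0.0004] F [1.  0.4 0.7] op 0.00037494634483439685
shift mm [-0.8 -1.7 20.4] turn z None
```

drive_tool:
  moves: [0,0,0,8,0,0,0,0,0,0,6,0,0,0,0,0,0,3,0,0,0,0,0,0,2,0,0,0,0,0,0,1,0,0,0,0,0,0,0,0,0,0]

```text
t: 3.5
tool_pos: [0.5406, 0.2701, 0.2381]
orientation: [-3.117, -0.395, -0.004]
force: [-8.1, -4.7, 21.6]
opening: 0.0006
gripper_force: 10.6
```

drive_tool:
  moves: [0,0,0,0,0,0,0,0,0,0,-15,0,0,0,0,0,0,-30,0,0,0,0,0,0,-40,0,0,0,0,0,0,-40,0,0,0]

```text
t: 4.0
tool_pos: [0.5393, 0.2699, 0.3605]
orientation: [3.116, 0.395, -0.003]
force: [0.9, 0.9, 0.4]
opening: 0.0005
gripper_force: 0.0
```

```bash
python3 go.py .518 -.139 .16 11.3
```

```text
t 4.0 tcp [0.5393 0.2699 0.3605] tip [0.5389 0.2698 0.1745] yaw 14.43 tilt [-0.0018 -0.0006] F [0.9 0.9 0.4] op 0.000495894799127626
shift mm [-122.5  390.7   14.8] turn z 3.13
```

drive_tool:
  moves: [60,-17,43,0,0,0,1,60,-17,43,0,0,0,2,60,-17,43,0,0,0,0,60,-17,43,0,0,0,0,60,-17,43,0,0,0,0,60,-17,43,0,0,0,0,60,-17,43,0,0,0,0,60,-17,43,0,0,0,0]

```text
t: 4.8
tool_pos: [0.4778, -0.0963, 0.3601]
orientation: [3.126, 0.313, 0.001]
force: [1.1, -1.8, 0.7]
opening: 0.0584
gripper_force: 0.0
```

drive_tool:
  moves: [60,-5,20,0,0,0,0,60,0,0,0,0,0,0,60,0,0,0,0,0,0]

```text
t: 5.1
tool_pos: [0.4776, -0.1154, 0.3598]
orientation: [-3.126, -0.311, 0.0]
force: [-0.4, -0.5, 0.1]
opening: 0.0601
gripper_force: 0.0
```

```bash
python3 go.py .517 -.1397 .12 11.3
python3 - <<'E'
from h import *
c=cam("wrist"); save(c,"w2.png"); P=pts(c); np.savez("w2.npz",P=P,rgb=c["color"])
E
```

```text
t 5.1 tcp [ 0.4776 -0.1154  0.3598] tip [ 0.4776 -0.1153  0.1738] yaw 11.35 tilt [-0.0001  0.0006] F [-0.4 -0.5  0.1] op 0.06011446732469163
shift mm [33.9 31.6 53.8] turn z 0.05
```

View pics/w2.png

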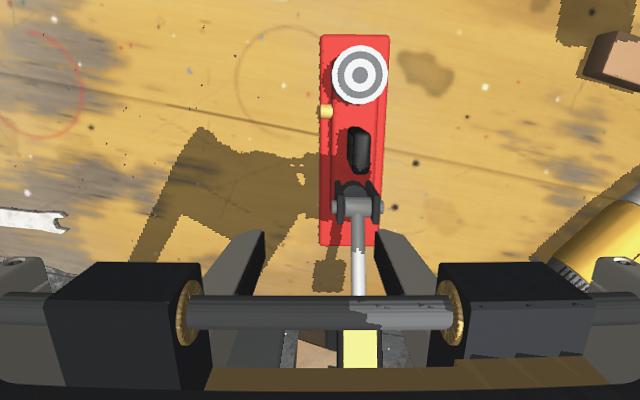

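Run:
```python
from h import *
d=np.load("w2.npz");P=d["P"]
def sel(b,z0,z1):
    q=P[b[1]:b[3],b[0]:b[2]].reshape(-1,3); q=q[(q[:,2]>z0)&(q[:,2]<z1)]; return q
g=sel((335,110,385,180),.080,.096); s=sel((325,40,395,110),.050,.064)
for n,q in(("grip",g),("saddle",s)):
    r=cv2.minAreaRect((q[:,:2]*1000).astype(np.float32)); print(n,len(q),q.mean(0).round(4),r)
h=sel((335,320,385,370),.11,.15); print("handle",h.mean(0) if len(h) else 0)
b=sel((315,30,395,250),-.01,.02); m=d["rgb"][30:250,315:395].reshape(-1,3).astype(int)
a=P[30:250,315:395].reshape(-1,3); a=a[(m[:,0]>150)&(m[:,1]<80)&(a[:,2]<.02)]; print(cv2.minAreaRect((a[:,:2]*1000).astype(np.float32)))
```

```text
grip 815 [ 0.5217 -0.1387  0.0871] ((520.9445190429688, -139.51901245117188), (34.26988983154297, 15.633622169494629), 11.33705997467041)
saddle 2531 [ 0.5797 -0.1277  0.0567] ((579.3895874023438, -127.88008880615234), (44.454627990722656, 45.12602615356445), 11.537090301513672)
handle [ 0.3771271  -0.16650111  0.12889749]
((513.13720703125, -140.96795654296875), (213.93751525878906, 65.18025970458984), 11.083547592163086)
```

drive_tool:
  moves: [60,19,16,0,0,0,0,60,19,16,0,0,0,0,60,0,0,40,0,0,0,60,0,0,40,0,0,0,60,0,0,30,0,0,0,60,0,0,13,0,0,0,60,0,0,0,0,0,0]

```text
t: 5.85
tool_pos: [0.5206, -0.1377, 0.2347]
orientation: [-3.124, -0.315, 0.006]
force: [0.2, 0.1, 0.5]
opening: 0.0602
gripper_force: 0.0
```

```bash
python3 go.py .521 -.1393 .051 11.3
```

```text
t 5.85 tcp [ 0.5206 -0.1377  0.2347] tip [ 0.5198 -0.1374  0.0487] yaw 11.52 tilt [-0.004   0.0016] F [0.2 0.1 0.5] op 0.06024392382944389
shift mm [ 0.1  1.6 -2.3] turn z 0.22
```

drive_tool:
  grip_force: 45
  moves: [30,0,2,-1,0,0,0,0,0,0,0,0,0,0,0,0,0,0,0,0,0,0,0,0,0,0,0,0,0,0,0,0,0,0,0,0,0,0,-10,0,0,0,0,0,0,-3,0,0,0,0,0,0,0,0,0,0]

```text
t: 6.65
tool_pos: [0.5215, -0.1411, 0.2508]
orientation: [-3.126, -0.313, 0.0]
force: [-0.7, 0.5, -8.7]
opening: 0.0137
gripper_force: 45.0
```

```bash
cat > see.py <<'E'
from h import *
import sys
c=cam("wrist"); 
if len(sys.argv)>1: save(c,sys.argv[1])
P=pts(c); H=cv2.cvtColor(c["color"],cv2.COLOR_RGB2HSV)
s=robot.read_state(); R=Ro.from_rotvec(s["orientation"]).as_matrix(); p=np.array(s["tool_pos"])
T=(P-p)@R # tool coords
# saddle: expected tool coords (60,0)
m=(abs(T[...,0]-.06)<.03)&(abs(T[...,1])<.03)&(P[...,2]>.05)&(P[...,2]<.09)&(H[...,1]<70)
q=P[m]; r=cv2.minAreaRect((q[:,:2]*1000).astype(np.float32)); print("saddle",len(q),q.mean(0).round(4),r)
red=cv2.inRange(H,(0,120,90),(8,255,255))|cv2.inRange(H,(172,120,90),(180,255,255))
m=(red>0)&(P[...,2]>.095)&(P[...,2]<.12)
q=P[m]; 
if len(q): print("mark",len(q),q.mean(0).round(4),cv2.minAreaRect((q[:,:2]*1000).astype(np.float32)))
m=(red>0)&(P[...,2]<.04)&(abs(T[...,1])<.06)&(P[...,2]>.0)
q=P[m]; print("base",len(q),cv2.minAreaRect((q[:,:2]*1000).astype(np.float32))[2], "z",np.percentile(q[:,2],[5,50]))
E
python3 see.py; python3 go.py .521 -.1393 .064 11.3
```

```text
saddle 5973 [ 0.5804 -0.1288  0.0585] ((579.7760009765625, -128.77255249023438), (45.196781158447266, 45.354671478271484), 6.637756824493408)
base 8855 11.44921588897705 z [0.01051326 0.01265677]
t 6.7 tcp [ 0.5213 -0.141   0.2502] tip [ 0.5211 -0.141   0.0642] yaw 11.42 tilt [-0.001   0.0004] F [-0.1 -0.4 -7.8] op 0.013683981009739202
shift mm [ 0.1 -1.7  0.2] turn z 0.12
```

```bash
python3 see.py w3.png
cat > pl.py <<'E'
from h import *
c=cam("wrist"); P=pts(c); H=cv2.cvtColor(c["color"],cv2.COLOR_RGB2HSV)
s=robot.read_state(); R=Ro.from_rotvec(s["orientation"]).as_matrix(); p=np.array(s["tool_pos"]); T=(P-p)@R
red=cv2.inRange(H,(0,120,60),(8,255,255))|cv2.inRange(H,(172,120,60),(180,255,255))
m=(red>0)&(abs(T[...,1])<.05)&(T[...,0]<.11)&(T[...,0]>-.15)
for a in np.arange(-.12,.11,.02):
    k=m&(T[...,0]>a)&(T[...,0]<a+.02)
    if k.sum()>20: print(a.round(2),k.sum(),"z pct",np.percentile(P[k][:,2],[5,25,50,75,95]).round(4))
m=(abs(T[...,0]-.06)<.018)&(abs(T[...,1])<.018)&(H[...,1]<70)&(P[...,2]>.045)
A=np.c_[T[m][:,:2],np.ones(m.sum())]; print("saddle z=",np.linalg.lstsq(A,P[m][:,2],rcond=None)[0],P[m][:,2].mean())
E
python3 pl.py
```

```text
saddle 5987 [ 0.58   -0.1287  0.0579] ((579.5447387695312, -128.9260711669922), (45.11351776123047, 45.481239318847656), 39.77309799194336)
base 8880 11.261157035827637 z [0.0099231  0.01203376]
-0.02 775 z pct [0.0093 0.0107 0.0114 0.0278 0.0296]
0.0 2149 z pct [0.0102 0.0116 0.0286 0.0294 0.0303]
0.02 1837 z pct [0.0105 0.0129 0.0288 0.0294 0.0301]
0.04 360 z pct [0.0084 0.0101 0.0107 0.0113 0.0121]
0.06 822 z pct [0.0089 0.0105 0.0113 0.0118 0.0264]
0.08 3001 z pct [0.0093 0.0106 0.0112 0.0118 0.0125]
saddle z= [ 1.28986875 -0.01974276 -0.01233612] 0.0668246007069405
```

View pics/w3.png

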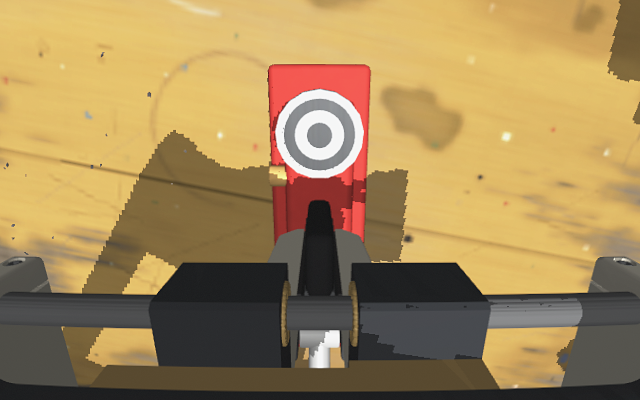

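drive_tool:
  grip_force: 55
  moves: [26,0,-2,0,0,0,0,26,0,0,6,0,0,0,26,0,0,7,0,0,0,0,0,0,0,0,0,0,0,0,0,0,0,0,0,0,0,0,0,0,0,0,0,0,0,0,0,0,0,0,0,0,0,0,0,0]

```text
t: 7.6
tool_pos: [0.521, -0.1391, 0.2374]
orientation: [-3.126, -0.313, 0.001]
force: [0.5, -1.0, -6.9]
opening: 0.0135
gripper_force: 55.0
```

drive_tool:
  moves: [0,0,0,-6,0,0,0,0,0,0,-6,0,0,0,0,0,0,0,0,0,0]

```text
t: 7.9
tool_pos: [0.5216, -0.1392, 0.2509]
orientation: [3.125, 0.313, 0.002]
force: [0.5, -0.5, -7.9]
opening: 0.0139
gripper_force: 55.0
```

```bash
python3 pl.py; python3 see.py; python3 go.py .521 -.1393 .064 11.3
```

```text
-0.02 505 z pct [0.0216 0.0231 0.0237 0.0243 0.038 ]
0.0 2340 z pct [0.023  0.0244 0.0414 0.0422 0.043 ]
0.02 1903 z pct [0.0231 0.0252 0.0415 0.0422 0.043 ]
0.04 339 z pct [0.0212 0.0229 0.0235 0.0241 0.0248]
0.06 947 z pct [0.0218 0.0234 0.024  0.0246 0.0262]
0.08 3274 z pct [0.0223 0.0236 0.0241 0.0247 0.0254]
saddle z= [ 1.2134171  -0.01337186  0.00467803] 0.07910396122654112
saddle 6895 [ 0.5805 -0.127   0.0698] ((580.2080078125, -126.87955474853516), (46.32390594482422, 45.092071533203125), 30.972429275512695)
base 6486 11.517229080200195 z [0.02161244 0.02361665]
t 8.0 tcp [ 0.5214 -0.1392  0.2501] tip [ 0.5215 -0.1392  0.0641] yaw 11.43 tilt [ 0.0006 -0.0002] F [ 0.4 -0.7 -7. ] op 0.013625750195132996
shift mm [-0.4  0.1  0.1] turn z 0.13
```

drive_tool:
  moves: [0,5,-15,0,0,0,0,0,10,-30,0,0,0,0,0,10,-30,0,0,0,0,0,10,-35,0,0,0,0,0,10,-35,0,0,0,0,0,8,-20,0,0,0,0,0,2,-10,0,0,0,0,0,0,0,0,0,0,0]

```text
t: 8.8
tool_pos: [0.5402, 0.0448, 0.2494]
orientation: [-3.125, -0.316, 0.001]
force: [-1.0, -0.9, -8.7]
opening: 0.0139
gripper_force: 55.0
```

```bash
python3 see.py w4.png; python3 go.py .521 -.1393 .064 11.3
```

```text
saddle 6898 [0.5988 0.0572 0.0687] ((598.5643920898438, 57.21052169799805), (45.4432487487793, 46.06064987182617), 78.49268341064453)
mark 2334 [0.6444 0.0628 0.106 ] ((643.4898071289062, 62.660911560058594), (11.385453224182129, 30.64185333251953), 11.476364135742188)
base 7151 11.383018493652344 z [0.02055215 0.02259753]
t 8.85 tcp [0.5402 0.0437 0.2495] tip [0.5401 0.0437 0.0635] yaw 11.51 tilt [-0.0007 -0.0003] F [-0.4 -0.1 -7.8] op 0.013631865780225584
shift mm [-55.4 175.5  -0.5] turn z 0.21
```

View pics/w4.png

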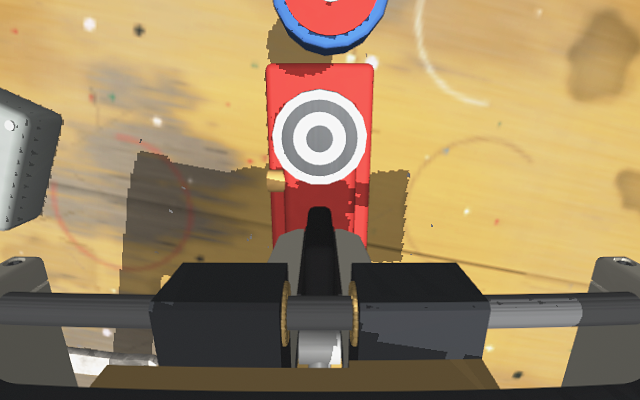

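drive_tool:
  moves: [0,10,0,0,0,0,0,0,15,0,0,0,0,0,0,0,0,0,0,0,0]

```text
t: 9.15
tool_pos: [0.5669, 0.0472, 0.2503]
orientation: [3.126, 0.31, 0.004]
force: [0.6, -0.2, -8.7]
opening: 0.0136
gripper_force: 55.0
```

```bash
cat >> see.py <<'E'
k=((red>0)&(P[...,2]>.095)&(P[...,2]<.12)).astype(np.uint8)
f,_=cv2.findContours(k,0,1); f=max(f,key=cv2.contourArea).reshape(-1,2); print("v range",f.min(0),f.max(0)); q=onz(c,f,.105)[:,:2]*1000; print("circ",cv2.minEnclosingCircle(q.astype(np.float32)), cv2.fitEllipse(q.astype(np.float32)))
E
python3 see.py; python3 go.py .521 -.1393 .064 11.3
```

```text
saddle 5005 [0.621  0.0584 0.07  ] ((620.7266845703125, 58.42023468017578), (35.58325958251953, 45.448341369628906), 9.892428398132324)
mark 5922 [0.6545 0.0649 0.106 ] ((653.6528930664062, 66.1226806640625), (33.00251388549805, 36.10575485229492), 19.109642028808594)
base 2975 9.210868835449219 z [0.02128245 0.0234018 ]
v range [275  18] [365 114]
circ ((654.1965942382812, 64.81144714355469), 16.632789611816406) ((654.2080078125, 64.8161849975586), (32.71133041381836, 32.824798583984375), 100.89106750488281)
t 9.2 tcp [0.5661 0.0472 0.25  ] tip [0.5662 0.0472 0.064 ] yaw 11.35 tilt [ 0.0009 -0.0002] F [-0.4 -0.1 -8. ] op 0.013869538037954586
shift mm [-80.9 174.   -0. ] turn z 0.05
```

drive_tool:
  moves: [0,10,0,0,0,0,0,0,10,1,0,0,0,0,0,10,0,0,0,0,0,0,0,0,0,0,0,0,0,0,0,0,0,0,0]

```text
t: 9.7
tool_pos: [0.5949, 0.0532, 0.2496]
orientation: [-3.126, -0.313, 0.001]
force: [-0.2, 0.3, -7.8]
opening: 0.0136
gripper_force: 55.0
```

```bash
python3 see.py; python3 go.py .5954 .0521 .064 11.3
```

```text
saddle 9 [0.671  0.0799 0.0565] ((670.9491577148438, 79.9853744506836), (0.5598920583724976, 8.664510726928711), 39.38402557373047)
mark 5070 [0.6546 0.0648 0.1059] ((654.0109252929688, 64.80552673339844), (32.75068664550781, 33.191131591796875), 25.072017669677734)
base 4096 11.558237075805664 z [0.02070893 0.02274917]
v range [278 101] [364 188]
circ ((654.0731811523438, 64.69389343261719), 16.69822120666504) ((654.0017700195312, 64.7332992553711), (32.67253494262695, 32.748619079589844), 113.21516418457031)
t 9.75 tcp [0.5945 0.0532 0.2495] tip [0.5944 0.0532 0.0635] yaw 11.44 tilt [-0.0008 -0.0001] F [-0.3  0.  -7.6] op 0.013303394158886081
shift mm [ 0.6  1.3 -0.5] turn z 0.14
```

drive_tool:
  moves: [0,0,1,4,0,0,0,0,0,0,4,0,0,0,0,0,0,3,0,0,0,0,0,0,1,0,0,0,0,0,0,1,0,0,0,0,0,0,0,0,0,0]

```text
t: 10.35
tool_pos: [0.5948, 0.0522, 0.2373]
orientation: [-3.126, -0.313, 0.0]
force: [-3.3, -0.8, -1.4]
opening: 0.0136
gripper_force: 55.0
```

```bash
python3 see.py; python3 go.py .5954 .0521 .051 11.3
```

```text
saddle 0 [nan nan nan] ((0.0, 0.0), (0.0, 0.0), 0.0)
mark 6197 [0.6547 0.0649 0.106 ] ((654.0535278320312, 64.90662384033203), (32.77561950683594, 32.887962341308594), 16.398807525634766)
base 4322 10.971312522888184 z [0.00853456 0.010745  ]
v range [271 101] [366 196]
circ ((654.0150146484375, 64.71475982666016), 16.672395706176758) ((653.9977416992188, 64.74999237060547), (32.76578140258789, 32.82271194458008), 132.27342224121094)
t 10.4 tcp [0.5948 0.0522 0.2373] tip [0.5948 0.0522 0.0513] yaw 11.43 tilt [ 0. -0.] F [-4.  -0.7 -1.2] op 0.013545683016230796
shift mm [0.6 0.2 0.3] turn z 0.13see.py:10: RuntimeWarning: Mean of empty slice.
  q=P[m]; r=cv2.minAreaRect((q[:,:2]*1000).astype(np.float32)); print("saddle",len(q),q.mean(0).round(4),r)
  ret = um.true_divide(
```

drive_tool:
  moves: [40,0,0,0,0,0,0,40,0,0,0,0,0,0,40,0,0,0,0,0,0,40,0,0,-30,0,0,0,40,0,0,-40,0,0,0,40,0,0,-40,0,0,0,0,-10,0,-20,0,0,0,0,-40,0,0,0,0,0]

```text
t: 11.2
tool_pos: [0.5483, 0.0424, 0.372]
orientation: [3.125, 0.313, 0.016]
force: [-0.5, -1.0, 0.6]
opening: 0.0283
gripper_force: 0.0
```

drive_tool:
  moves: [0,-50,0,0,0,0,0,0,-50,0,0,0,0,0,0,-30,0,0,0,0,0,0,0,0,0,0,0,0,0,0,0,0,0,0,0]

```text
t: 11.7
tool_pos: [0.4185, 0.0164, 0.3676]
orientation: [3.126, 0.312, 0.005]
force: [1.1, 0.1, 0.9]
opening: 0.0002
gripper_force: 0.0
```

```bash
cat > pad.py <<'E'
from h import *
import sys
for n in ("wrist","top"):
    c=cam(n); P=pts(c); H=cv2.cvtColor(c["color"],cv2.COLOR_RGB2HSV)
    if n=="wrist": save(c,sys.argv[1])
    y=cv2.inRange(H,(24,140,120),(35,255,255))>0
    m=y&(P[...,2]>.05)&(P[...,2]<.15)&(abs(P[...,0]-.45)<.06)&(abs(P[...,1]-.024)<.06)
    if m.sum()>5: q=P[m]; print(n,"pad",m.sum(),q.mean(0).round(4),cv2.minAreaRect((q[:,:2]*1000).astype(np.float32)))
    red=cv2.inRange(H,(0,120,60),(8,255,255))|cv2.inRange(H,(172,120,60),(180,255,255))
    m=(red>0)&(P[...,2]<.02)&(P[...,0]>.42)&(P[...,0]<.75)&(abs(P[...,1]-.05)<.08)
    if m.sum()>20: print(n,"base",m.sum(),cv2.minAreaRect((P[m][:,:2]*1000).astype(np.float32)))
    m=(red>0)&(P[...,2]>.09)&(P[...,0]<.75)&(abs(P[...,1]-.05)<.08)
    if m.sum()>20: print(n,"mark",m.sum(),cv2.minAreaRect((P[m][:,:2]*1000).astype(np.float32)))
E
python3 pad.py w5.png; python3 go.py .4497 .0242 .135 11.3
```

```text
wrist pad 849 [0.4411 0.0225 0.1342] ((447.6814270019531, 22.729637145996094), (27.599952697753906, 26.05875587463379), 11.835271835327148)
wrist base 3474 ((531.3685913085938, 49.623924255371094), (105.4658203125, 85.15799713134766), 12.338747024536133)
wrist mark 49 ((503.66741943359375, 30.869647979736328), (22.968605041503906, 5.661373615264893), 10.53441047668457)
top base 583 ((586.5414428710938, 49.478904724121094), (217.0465545654297, 65.63768005371094), 11.638714790344238)
top mark 89 ((563.469970703125, 34.61463928222656), (215.8578643798828, 28.911197662353516), 18.013961791992188)
t 11.8 tcp [0.4193 0.0166 0.3674] tip [0.4196 0.0166 0.1814] yaw 11.43 tilt [ 0.0018 -0.    ] F [-0.7 -0.9 -0.3] op 0.0008986933325140641
shift mm [31.2 -1.5 46.5] turn z 0.13
```

View pics/w5.png

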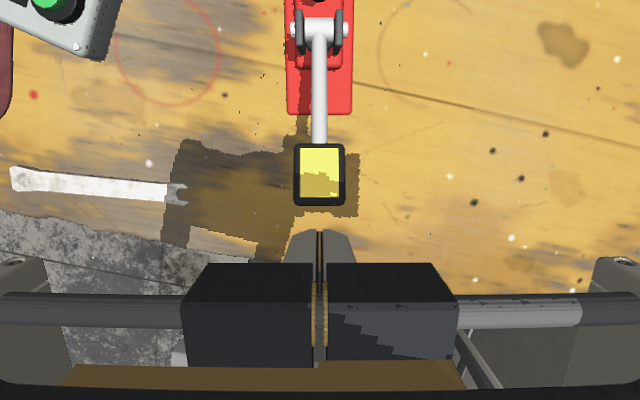

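drive_tool:
  moves: [0,15,-1,10,0,0,0,0,15,0,20,0,0,0,0,0,0,13,0,0,0,0,0,0,0,0,0,0,0,0,0,0,0,0,0]

```text
t: 12.3
tool_pos: [0.4475, 0.0235, 0.3235]
orientation: [-3.126, -0.313, 0.003]
force: [-0.4, 0.1, -0.3]
opening: 0.0004
gripper_force: 0.0
```

```bash
python3 go.py .449 .0232 .129 11.3
```

```text
t 12.3 tcp [0.4475 0.0235 0.3235] tip [0.4472 0.0235 0.1375] yaw 11.44 tilt [-0.0016  0.0001] F [-0.4  0.1 -0.3] op 0.0003976421037640979
shift mm [1.4 0.6 8.5] turn z 0.14
```

drive_tool:
  moves: [0,1,0,8,0,0,0,0,-4,0,8,0,0,0,0,-4,0,8,0,0,0,0,-3,0,8,0,0,0,0,-2,0,8,0,0,0,0,-2,0,9,0,0,0,0,0,0,8,0,0,0,0,0,0,0,0,0,0]

```text
t: 13.1
tool_pos: [0.4334, 0.0206, 0.2655]
orientation: [-3.126, -0.313, 0.003]
force: [-2.0, -0.7, 5.7]
opening: 0.0007
gripper_force: 2.7
```

```bash
python3 go.py .435 .0205 .057 11.3;python3 pad.py w6.png
```

```text
t 13.1 tcp [0.4334 0.0206 0.2655] tip [0.433  0.0206 0.0795] yaw 11.42 tilt [-0.0018 -0.0002] F [-2.  -0.7  5.7] op 0.0006795779210491711
shift mm [ 1.6  0.4 22.5] turn z 0.12
wrist pad 725 [0.4466 0.0224 0.0805] ((441.9219970703125, 21.72420310974121), (18.639982223510742, 26.01935577392578), 11.710553169250488)
wrist base 5721 ((526.5012817382812, 39.12904357910156), (91.58507537841797, 67.35072326660156), 11.843730926513672)
wrist mark 27 ((508.79638671875, 36.14848327636719), (0.0, 0.0), 0.0)
top base 468 ((594.5603637695312, 51.98976135253906), (202.3558349609375, 65.38289642333984), 10.948970794677734)
top mark 99 ((567.5343627929688, 33.949371337890625), (209.58103942871094, 33.54880142211914), 20.67770767211914)
```

Going well; finish the stroke.

drive_tool:
  moves: [0,0,0,8,0,0,0,0,0,0,8,0,0,0,0,1,0,6,0,0,0,0,0,0,2,0,0,0,0,0,0,1,0,0,0,0,0,0,0,0,0,0]

```text
t: 13.8
tool_pos: [0.4351, 0.0208, 0.2435]
orientation: [3.126, 0.313, -0.001]
force: [-10.6, -1.1, 21.7]
opening: 0.0003
gripper_force: 11.8
```

```bash
python3 go.py .435 .0205 .057 11.3
python3 - <<'E'
from h import *
c=cam("scene"); save(c,"s2.png"); c=cam("top"); P=pts(c); print("mark z",np.median(P[146:152,266:272].reshape(-1,3),0))
E
```

```text
t 13.8 tcp [0.4351 0.0208 0.2435] tip [0.4351 0.0207 0.0575] yaw 11.44 tilt [-0.0005 -0.0004] F [-10.6  -1.1  21.7] op 0.000317680529896466
shift mm [-0.2  0.3  0.5] turn z 0.14
mark z [0.6472178  0.06096256 0.12852478]
```

drive_tool:
  moves: [0,-1,0,-5,0,0,0,0,0,0,-10,0,0,0,0,0,0,-14,0,0,0,0,4,0,-16,0,0,0,0,6,0,-16,0,0,0,0,5,0,-16,0,0,0,0,0,0,-10,0,0,0,0,0,0,0,0,0,0]

```text
t: 14.7
tool_pos: [0.4488, 0.0237, 0.3299]
orientation: [3.126, 0.313, 0.002]
force: [0.7, 0.2, 0.3]
opening: 0.0005
gripper_force: 0.0
```

```bash
python3 go.py .449 .0232 .129 11.3;python3 pad.py w7.png
python3 - <<'E'
from h import *
c=cam("top"); P=pts(c); print("mark",np.median(P[146:152,266:272].reshape(-1,3),0))
E
```

```text
t 14.7 tcp [0.4488 0.0237 0.3299] tip [0.4491 0.0236 0.1439] yaw 11.44 tilt [ 0.0014 -0.0001] F [0.7 0.2 0.3] op 0.0005386530206026703
shift mm [ 0.1  0.5 14.9] turn z 0.14
wrist pad 936 [0.4582 0.0255 0.1259] ((457.64703369140625, 24.978803634643555), (13.189767837524414, 25.86651611328125), 11.647613525390625)
wrist base 4518 ((541.1538696289062, 51.53361511230469), (126.6192855834961, 86.4214859008789), 12.755169868469238)
wrist mark 66 ((511.6025695800781, 31.172603607177734), (29.78216552734375, 4.035738945007324), 24.68059730529785)
top base 305 ((611.5806274414062, 55.090606689453125), (165.44615173339844, 64.73876953125), 10.91387939453125)
top mark 88 ((574.7442016601562, 32.73500442504883), (194.48695373535156, 29.991838455200195), 22.225629806518555)
mark [0.65193312 0.0632671  0.1060962 ]
```

View pics/s2.png

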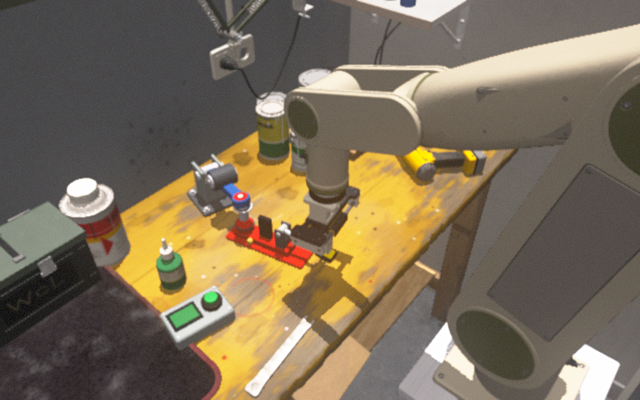

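drive_tool:
  moves: [0,0,0,14,0,0,0,0,-4,0,8,0,0,0,0,-4,0,8,0,0,0,0,-3,0,8,0,0,0,0,-2,0,8,0,0,0,0,-2,0,9,0,0,0,0,0,0,8,0,0,0,0,0,0,8,0,0,0]

```text
t: 15.65
tool_pos: [0.4335, 0.0206, 0.2571]
orientation: [-3.126, -0.313, 0.002]
force: [-1.3, 0.1, 5.7]
opening: 0.0009
gripper_force: 2.9
```

drive_tool:
  moves: [0,0,0,8,0,0,0,0,0,0,6,0,0,0,0,0,0,3,0,0,0,0,0,0,0,0,0,0,0,0,0,0,0,0,0]

```text
t: 16.15
tool_pos: [0.4344, 0.0207, 0.2429]
orientation: [3.126, 0.313, 0.001]
force: [-12.1, 2.0, 28.0]
opening: 0.0003
gripper_force: 14.8
```

```bash
python3 go.py .435 .0205 .057 11.3; python3 pad.py w8.png
python3 - <<'E'
from h import *
c=cam("top"); P=pts(c); print("mark",np.median(P[146:152,266:272].reshape(-1,3),0))
E
```

```text
t 16.15 tcp [0.4344 0.0207 0.2429] tip [0.4345 0.0207 0.0569] yaw 11.44 tilt [ 0.0006 -0.    ] F [-12.1   2.   28. ] op 0.000263777349418487
shift mm [ 0.5  0.3 -0.1] turn z 0.14
wrist pad 594 [0.4477 0.0226 0.0593] ((446.9333801269531, 22.505176544189453), (9.794922828674316, 26.13948631286621), 9.412471771240234)
wrist base 6765 ((523.972900390625, 38.239097595214844), (86.21248626708984, 67.7175064086914), 11.207542419433594)
wrist mark 30 ((509.8503112792969, 36.32595443725586), (0.0, 0.0), 0.0)
top base 466 ((593.3783569335938, 51.84840393066406), (199.4967498779297, 65.68310546875), 10.759088516235352)
top mark 98 ((568.7813110351562, 34.88457489013672), (208.94967651367188, 35.03241729736328), 20.184572219848633)
mark [0.64632292 0.06093326 0.12935257]
```

drive_tool:
  moves: [0,0,0,-1,0,0,0,0,0,0,-1,0,0,0,0,0,0,0,0,0,0]

```text
t: 16.6
tool_pos: [0.4342, 0.0207, 0.2438]
orientation: [3.126, 0.313, 0.001]
force: [-4.8, 1.9, 16.8]
opening: 0.0003
gripper_force: 8.6
```

```bash
python3 pl.py; python3 go.py .435 .0205 .057 11.3
python3 - <<'E'
from h import *
c=cam("top"); P=pts(c); print("mark",np.median(P[146:152,266:272].reshape(-1,3),0))
E
```

```text
0.04 1252 z pct [0.0085 0.0096 0.0102 0.0107 0.0114]
0.06 2529 z pct [0.009  0.0099 0.0104 0.0109 0.0117]
0.08 2771 z pct [0.0092 0.0102 0.0109 0.0259 0.0288]
0.1 1002 z pct [0.0088 0.0102 0.0119 0.0282 0.0297]
saddle z= [ 3.02519798 -1.5196361  -0.09841835] 0.09340610212418153
t 16.65 tcp [0.4342 0.0207 0.2438] tip [0.4343 0.0207 0.0578] yaw 11.43 tilt [0.0006 0.    ] F [-5.6  1.6 16.7] op 0.00017799036770359326
shift mm [0.8 0.4 0.8] turn z 0.13
mark [0.64719095 0.06093956 0.12851919]
```

Jack flat, arm raised, 17 N on the handle at its stop: handing in.

```bash
python3 -c "
from plant import robot
print(robot.close_job())"
```

```text
the job is handed in; nothing more can be done
None
```

I handed the job in at about 16.7 s with all steps carried out; no verdict came back. The zero button was pressed and released, and the jack set flat with its saddle within about 2 mm of the lift pad. I pumped one full stroke down and back up, then pressed the handle down again; it is held there at about 17 N, with the arm up about 22 mm. I steered clear of the tin, bottle and cork, but did not measure them again at the end.

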